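# Load the egg steamer and wind its clockwork timer

### The arm

A 6-joint arm with a two-finger parallel gripper is mounted at the origin on the work surface. World frame = base frame: x ahead of the robot, y to its left, z up, the work surface at z = 0. Lengths are in m, angles in degrees, forces in N, time in s.
With the tool pointing down it reaches from about 0.325 to 0.925 m from the base axis. Payload 3.1 kg.
Tool frame: the origin (TCP) lies at the very end of the fingers, on their centre line; the grasp point (between the pads) lies 19 mm behind it; y points along the fingers, z is the direction in which the jaws open and shut, and the axes are right-handed (so a half turn about y gives the same grasp; the last joint's range is limited). The gripper opens to 85 mm and grips with 20 to 120 N. Pads are 22 mm wide; open, the fingers measure 114 mm over their backs; the gripper's body (76 mm by 85 mm) begins 54 mm behind the grasp point. The pads swing forward as they close: fully open they stand 13 mm farther back than shut.
Start: joints at [-82.059, 12.427, 92.441, -0, 75.132, -6.429], TCP at [0.155, -0.605, 0.231] pointing down, gripper open.
Joint ranges: [-157.48, 157.48], [-44.54, 120.13], [17.64, 146.25], [-64.5, 244.5], [7.68, 150.69], [-147.95, 147.95]. Speed limits (degrees/s): [159.86, 159.86, 180, 180, 180, 180].

### API

Orientations are given as a 3x3 rotation matrix whose columns are the frame's x, y, z axes.
In Python, from rig import bot gives the robot as it stands. The module is installed in compiled form; this text tells all that it offers. Calls block until the motion is done:
- bot.move_pose(position, orientation): joint-space move of the TCP to a pose.
- bot.move_l(position, attitude=None, max_speed=0.15): straight line of the TCP; attitude=None keeps the orientation; max_speed is the mean speed in m/s.
- bot.movej(angles): joint-space move.
- bot.let_go() and bot.close_gripper(): open the fingers fully, or close them until they stop; the grip force is fixed at half the most.
- bot.pause(seconds).
- bot.solve_ik(position, orientation): joint angles nearest the present ones, or None.
- bot.camera(name): name is "side" or "top"; returns the picture (480x640x3 uint8, blue, green, red); there is no depth.
- bot.calibration(name): a dict with "vertical_fov" (degrees; the focal length in pixels is half the picture's height over the tangent of half this angle, whatever the lens; pixels are square), "cx", "cy" (the principal point, pixels), "dist" ([k1, k2, p1, p2, k3] as OpenCV has them; the pictures are not rectified), "rvec" (rotation vector, rad) and "tvec" (3), from world to camera coordinates, as OpenCV has them. Camera axes: x right, y down, z forward; pixel columns grow to the right and rows downward; lengths in m; the calibration is good to about 2 mm. A picture is of the moment at which its call begins. calibration takes no time and is no camera call.
A pose or a line that the arm cannot do raises bot.MotionError and nothing moves.
- bot.hand_in(): hands the job in, once; it reports no verdict.
Readings, each from a call of its own:
- bot.get_t(): time.
- bot.get_qpos(): joint angles.
- bot.get_dq(): joint speeds.
- bot.get_joint_efforts(): joint torques, N m.
- bot.get_ee_pos(): TCP position.
- bot.get_eef_rot(): TCP orientation.
- bot.get_wrist_force(): force on the tool from outside, world axes, zero at the start.
- bot.get_torque(): the same for the moment, N m.
- bot.get_finger_gap(): finger opening in m.
Only numpy, scipy, OpenCV 4.12 (cv2) and the standard library are available. Lean on these libraries where they do the work, as an engineer would, in place of code of your own. Each camera call takes 0.05 s, during which the arm holds its last target. There are 200 camera calls.

### The job

Take the egg from the bamboo spoon rest and lay it lengthwise in the wire cradle of the egg steamer, lowering it until it has settled on the wires before you let go. Only then wind the steamer's timer key clockwise (seen from above), a part turn at a time, until it comes to its stop, about four fifths of a turn on, with the red end of the key at the red dot. Do not drop the egg on the shelf, leave the cruet, pepper mill, butter dish and spatula where they stand, and finish with your hand off everything.

Things in the scene. Friction and masses are not known exactly. Their poses are not given: they have to be found in the camera images.
- egg: Rigid brown hen's egg, 60 g, a symmetric ellipsoid 57 mm long and 44 mm across. Origin at its centre; its long axis is its own x. It starts lying level in a round lip on the bamboo spoon rest, long axis in any direction within about 70 degrees of the rest's length; centre about 31 mm above the shelf.
- spoon_rest: Bamboo spoon rest, fixed, a board 150 (its x) x 78 (its y) x 6 mm, with a raised round lip in the middle, 38 mm outside diameter, its top 12 mm above the shelf, which carries the egg. Thin cross ribs 66 mm from the middle reach 9 mm above the shelf. Origin at the centre of the underside, on the shelf.
- steamer: White egg steamer, fixed, 120 mm (its x) x 220 mm (its y), flat top 45 mm above the shelf. The copper wire cradle's middle is 55 mm from the origin on the -y side, the axis of the clockwork timer's brass key 60 mm from it on the +y side. Origin at the centre of its underside on the shelf, z up.
- cradle (a point): Middle of the wire cradle, on the -y half of the steamer, 51 mm above the shelf; axes as the steamer's. Two V-shaped wires 5 mm thick stand 21 mm either side of it along y (37 mm free between them for fingers). Each V opens upwards along x: ends 24 mm either side, tops 70 mm above the shelf. An egg lies in it with its long axis along the steamer's y, its centre 21 mm above this point.
- key_grip (a point): Centre of the key's brass wing, on the key's upright axis, 95 mm above the shelf. The wing is an upright plate 36 mm long (this point's x), 9 mm thick (its y), 28 mm high (81 to 109 mm above the shelf), on a 12 mm stem; its +x end is red. Below is a round black dial, 72 mm diameter, top 53 mm above the shelf, with one red dot near its rim.
- key (a joint): How far the key is wound, rad; grows clockwise seen from above. At 0 the red end points along the steamer's +x. Starts between 0 and 1; the hard stop (fully wound, red end at the red dot) is at 5.6, so winding takes 0.73 to 0.9 of a turn. Spring and ratchet resist with 0.09 N m at 0, rising to 0.17 N m at the stop; a let-go key stays where it is.
- cruet: Glass cruet, amber, 60 mm diameter, 140 mm high, standing loose close to the timer on the steamer's -x side, axis about 105 to 125 mm from the steamer's middle line. Origin at the centre of its foot. Leave alone.
- pepper_mill: Dark wooden pepper mill, up to 56 mm diameter, 200 mm high, standing loose between the spoon rest and the steamer. Origin at the centre of its foot. Leave alone.
- butter_dish: Closed ceramic butter dish, 110 (x) x 180 (y) mm, 89 mm high with its knob, standing loose on the far side. Origin at the centre of its foot. Leave alone. (A fixed steel toaster oven, 215 mm high, stands out of the way, its near face about 0.5 m to the right (-y) of the robot.)
- spatula: Black plastic spatula, 280 mm long along its x, lying loose near the left (+y) side. Origin under its middle. Leave alone.

How it is judged:
By the outcome, as a careful person would: the job done as asked, in the order asked, and still so for the second after the job is handed in, with the robot touching nothing.
It also fails if it takes over 70 s, if anything falls off the work surface, if the arm or the gripper's body presses on something with over 40 N, if the wrist force passes 120 N, or if a joint passes its speed limit or range.

## Working session

There is one attempt and no reset: what is moved stays moved. The work goes in short steps, each a Python script; the robot and the scene stay as the last script left them, time stands still between calls to the robot, and variables do not carry over. Pictures are saved under pics/ and viewed, about 8 in all and at most 12, crops included, and the job is handed in when it is done.

```bash
mkdir -p pics
python3 - <<'E'
from rig import bot
import cv2
for n in("top","side"):
    cv2.imwrite(f"pics/{n}0.png",bot.camera(n)); c=bot.calibration(n); print(n,c)
print(bot.get_eef_rot(),bot.get_t())
E
```

```text
top {'vertical_fov': 51.24538139371194, 'cx': 320.78817622166366, 'cy': 236.4085877073237, 'dist': array([-0.07976197,  0.        ,  0.        ,  0.        ,  0.        ]), 'rvec': array([ 2.14963398, -2.16384759,  0.16434866]), 'tvec': array([0.08621471, 0.57746802, 1.04560461])}
side {'vertical_fov': 50.04929005496351, 'cx': 321.01605074852597, 'cy': 235.40606191052672, 'dist': array([-0.05271708,  0.        ,  0.        ,  0.        ,  0.        ]), 'rvec': array([ 0.2398284 , -2.92240557,  1.01988857]), 'tvec': array([0.5925163 , 0.05573003, 1.35730332])}
[[-9.68714807e-01 -2.94740619e-04  2.48176422e-01]
 [-2.48176449e-01  2.24088412e-03 -9.68712253e-01]
 [-2.70615752e-04 -9.99997446e-01 -2.24392530e-03]] 0.1
```

View pics/top0.png

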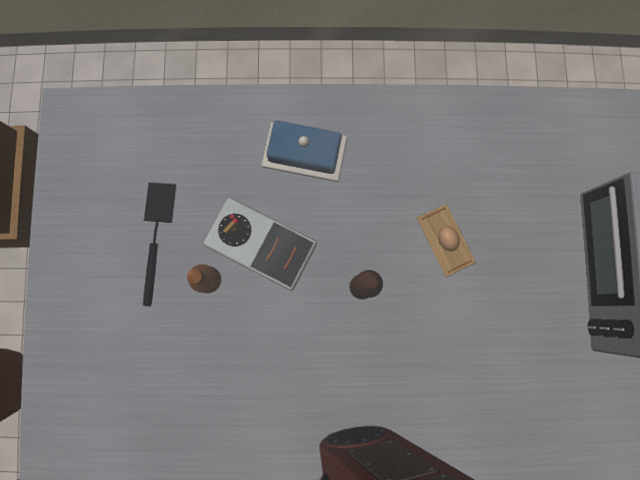

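View pics/side0.png

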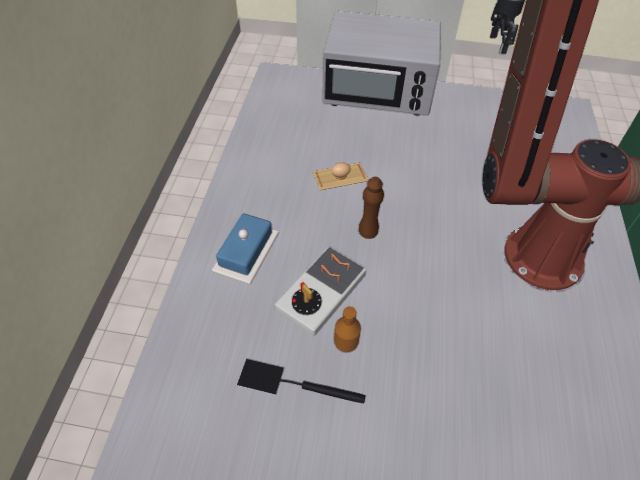

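```bash
cat > h.py <<'E'
import numpy as np, cv2
from rig import bot
def cam(n):
    c=bot.calibration(n); f=240/np.tan(np.radians(c["vertical_fov"]/2))
    return np.array([[f,0,c["cx"]],[0,f,c["cy"]],[0,0,1]]),c["dist"],c["rvec"],c["tvec"]
def ray(n,px):
    K,d,r,t=cam(n); u=cv2.undistortPoints(np.array(px,float).reshape(-1,1,2),K,d).reshape(-1,2)
    R=cv2.Rodrigues(r)[0]; return -R.T@t, np.c_[u,np.ones(len(u))]@R
def at_z(n,px,z):
    o,d=ray(n,px); return o+d*((z-o[2])/d[:,2])[:,None]
def proj(n,P):
    K,d,r,t=cam(n); return cv2.projectPoints(np.array(P,float).reshape(-1,1,3),r,t,K,d)[0].reshape(-1,2)
def down(a):  # jaw axis (tool z) at world yaw a deg, tool y down
    a=np.radians(a); z=np.array([np.cos(a),np.sin(a),0]); y=np.array([0,0,-1.]); return np.c_[np.cross(y,z),y,z]
E
python3 - <<'E'
import cv2,numpy as np
a=cv2.imread("pics/top0.png"); b=cv2.imread("pics/side0.png")
z=lambda i,x,y,w,h,s:cv2.resize(i[y:y+h,x:x+w],None,fx=s,fy=s,interpolation=cv2.INTER_CUBIC)
m=np.zeros((600,780,3),np.uint8)
m[:400,:480]=z(a,200,195,120,100,4); m[:320,480:760]=z(a,410,200,70,80,4)
m[400:600,:480]=z(b,270,275,120,50,4)
m[330:570,490:770]=z(b,310,150,70,60,4)
cv2.imwrite("pics/m.png",m)
E
```

```text
(no output)
```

View pics/m.png

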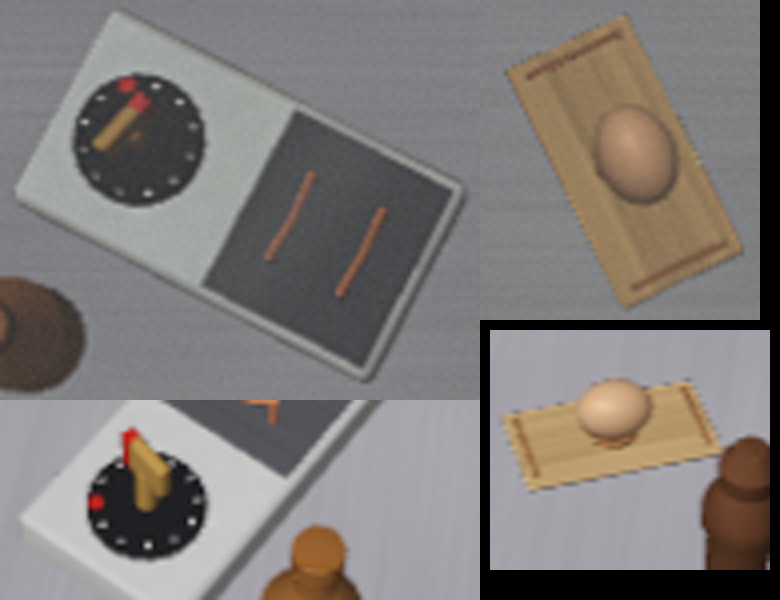

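```bash
cat > m.py <<'E'
from h import *
from scipy.optimize import least_squares
a=cv2.imread("pics/top0.png"); b=cv2.imread("pics/side0.png")
# steamer: rectangle fit to 4 top corners
pt=lambda L:(np.array(L,float)+.5)/4-.5+[200,195]
C=at_z("top",pt([(118,10),(464,185),(368,380),(15,192)]),.045)[:,:2]
loc=np.array([(60,110),(60,-110),(-60,-110),(-60,110)])/1e3
def W(p,l):
    c,s=np.cos(p[2]),np.sin(p[2]); return np.array(l)@np.array([[c,s],[-s,c]])+p[:2]
s=least_squares(lambda p:(W(p,loc)-C).ravel(),[.55,.2,-.5]); S=s.x
print("steamer",S[:2],np.degrees(S[2]),"res mm",np.abs(s.fun).max()*1e3)
print("cradle",W(S,[[0,-.055]]),"key",W(S,[[0,.06]]),"dial seen",at_z("top",pt([(139,140)]),.053)[0,:2])
K=at_z("top",pt([(143,100),(97,149)]),.109)[:,:2]; d=K[0]-K[1]
print("wing mid",K.mean(0),"yaw",np.degrees(np.arctan2(d[1],d[0])),"len",np.hypot(*d),"q",np.degrees(S[2]-np.arctan2(d[1],d[0])))
# egg: silhouette fit
def sil(im,r,c0):
    x,y,w,h=r; m=np.full(im.shape[:2],cv2.GC_BGD,np.uint8); m[y:y+h,x:x+w]=cv2.GC_PR_BGD
    cv2.ellipse(m,c0,(7,8),0,0,360,cv2.GC_FGD,-1) ; n=cv2.ellipse
    k=np.zeros_like(m); cv2.circle(k,c0,16,1,-1); m[(k>0)&(m==cv2.GC_PR_BGD)]=cv2.GC_PR_FGD
    big=cv2.grabCut(im,m,None,np.zeros((1,65)),np.zeros((1,65)),8,cv2.GC_INIT_WITH_MASK)[0]
    g=((big==1)|(big==3)).astype(np.uint8)
    cs=max(cv2.findContours(g,0,1)[0],key=cv2.contourArea); print("area",cv2.contourArea(cs),cv2.fitEllipse(cs)); return cs.reshape(-1,2).astype(float)
sc=4; obs={}
for n,im,r,c0 in(("top",a,(425,215,50,50),(449,238)),("side",b,(320,155,45,30),(341,170))):
    x,y,w,h=r; cr=cv2.resize(im[y:y+h,x:x+w],None,fx=sc,fy=sc,interpolation=cv2.INTER_CUBIC)
    cc=((c0[0]-x)*sc,(c0[1]-y)*sc)
    m=np.full(cr.shape[:2],cv2.GC_BGD,np.uint8)
    cv2.circle(m,cc,16*sc if n=="top" else 13*sc,cv2.GC_PR_BGD,-1); cv2.circle(m,cc,10*sc if n=="top" else 8*sc,cv2.GC_PR_FGD,-1); cv2.circle(m,cc,(7 if n=="top" else 4)*sc,cv2.GC_FGD,-1)
    g=cv2.grabCut(cr,m,None,np.zeros((1,65)),np.zeros((1,65)),8,cv2.GC_INIT_WITH_MASK)[0]
    g=cv2.morphologyEx(((g==1)|(g==3)).astype(np.uint8),cv2.MORPH_OPEN,np.ones((9,9)))
    ct=max(cv2.findContours(g,0,1)[0],key=cv2.contourArea); e=cv2.fitEllipse(ct)
    cv2.ellipse(cr,e,(0,255,0),1); cv2.drawContours(cr,[ct],-1,(255,0,0),1); cv2.imwrite(f"pics/egg_{n}.png",cr)
    q=cv2.ellipse2Poly((0,0),(1000,1000),0,0,360,10)[:-1]/1000.
    t=np.radians(e[2]); R=np.array([[np.cos(t),-np.sin(t)],[np.sin(t),np.cos(t)]])
    P=(q*np.array(e[1])/2)@R.T+e[0]; obs[n]=(P+.5)/sc-.5+[x,y]
    print(n,"ellipse",(np.array(e[0])+.5)/sc-.5+[x,y],np.array(e[1])/sc,e[2])
def res(p,names):
    out=[]
    for n in names:
        K,dd,r,t=cam(n); R=cv2.Rodrigues(r)[0]
        M=np.eye(4); c,s=np.cos(p[2]),np.sin(p[2]); M[:3,:3]=[[c,-s,0],[s,c,0],[0,0,1]]; M[:3,3]=[p[0],p[1],.031]
        Q=M@np.diag([.0285**2,.022**2,.022**2,-1])@M.T; Pm=np.c_[R,t]; Cd=np.linalg.inv(Pm@Q@Pm.T)
        u=cv2.undistortPoints(obs[n].reshape(-1,1,2),K,dd).reshape(-1,2); u=np.c_[u,np.ones(len(u))]
        ce=np.linalg.inv(Cd)[:,2]; ce=ce/ce[2]; k=-np.einsum('ij,jk,ik->i',u,Cd,u)/(ce@Cd@ce); out.append(np.sqrt(np.clip(1+k*1,0,None)) -1)
    return np.concatenate(out)
for names in(["top"],["side"],["top","side"]):
    x0=np.r_[at_z("top",[(449,238)],.031)[0,:2]]
    b_=min((least_squares(res,np.r_[x0,y],args=(names,)) for y in(-.5,0,.5,1.5)),key=lambda s:s.cost)
    print(names,b_.x[:2],np.degrees(b_.x[2])%180,b_.cost)
mill=at_z("top",[(367,284)],.2);print("mill~",mill)
i=[cv2.imread(f"pics/egg_{n}.png") for n in("top","side")]; o=np.zeros((200,380,3),np.uint8); o[:200,:200]=i[0]; o[:120,200:]=i[1]; cv2.imwrite("pics/egg.png",o)
E
python3 m.py
```

```text
steamer [0.56523068 0.21411802] -27.654588097311738 res mm 4.850276854504454
cradle [[0.53970297 0.16540112]] key [[0.59307909 0.26726373]] dial seen [0.59183861 0.26779124]
wing mid [0.59129918 0.26865885] yaw -42.508762174739296 len 0.03403131424569049 q 14.854174077427558
top ellipse [448.61035919 239.05790329] [20.54476547 24.67906761] 151.14483642578125
side ellipse [340.92218781 170.1138525 ] [17.15498352 18.53782463] 51.07681655883789
['top'] [ 0.57172605 -0.19911196] 24.665124049603474 0.01569214398162667
['side'] [ 0.57279388 -0.19568172] 45.876622519830676 0.13152073504470607
['top', 'side'] [ 0.57229538 -0.19775375] 33.924736198888716 0.23244366189683308
mill~ [[0.46762906 0.00117287 0.2       ]]
```

View pics/egg.png

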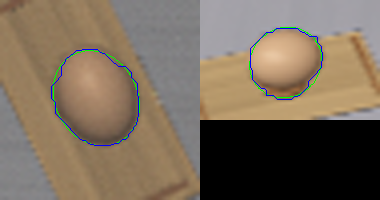

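```bash
cat > e.py <<'E'
from h import *
from scipy.ndimage import map_coordinates
from scipy.optimize import minimize
def silh(n,x,y,yaw,k):
    # occluding contour of ellipsoid: scale to a sphere, circle of tangency
    o,_=ray(n,[[0,0]]); c,s=np.cos(yaw),np.sin(yaw); R=np.array([[c,-s,0],[s,c,0],[0,0,1]]); A=np.array([.0285,.022,.022]); T=np.array([x,y,.031])
    v=(R.T@(o-T))/A; L=np.linalg.norm(v); v/=L; u=np.cross(v,[0,0,1.]); u/=np.linalg.norm(u); w=np.cross(v,u)
    t=np.linspace(0,2*np.pi,72,endpoint=False)[:,None]; S=v/L+np.sqrt(1-1/L**2)*(np.cos(t)*u+np.sin(t)*w)
    p=proj(n,(S*A)@R.T+T); m=p.mean(0); return m+(p-m)*k
def fit(ims,x0):
    F={n:[cv2.GaussianBlur(i.astype(float),(0,0),.7)[...,k] for k in range(3)] for n,i in ims.items()}
    smp=lambda n,p:np.array([map_coordinates(f,[p[:,1],p[:,0]],order=1) for f in F[n]])
    def cost(q):
        return -sum(np.sqrt(((smp(n,silh(n,*q,.9))-smp(n,silh(n,*q,1.1)))**2).sum(0)).mean() for n in ims)
    best=None
    for y in np.radians(np.arange(0,180,20)):
        r=minimize(cost,[*x0,y],method="Nelder-Mead",options=dict(initial_simplex=[[*x0,y],[x0[0]+.005,x0[1],y],[x0[0],x0[1]+.005,y],[*x0,y+.3]]))
        if best is None or r.fun<best.fun: best=r
    return best
if __name__=="__main__":
    I={n:cv2.imread(f"pics/{n}0.png") for n in("top","side")}
    for N in(["top"],["side"],["top","side"]):
        r=fit({n:I[n] for n in N},(.5715,-.198)); print(N,r.x[:2],np.degrees(r.x[2])%180,r.fun)
    yaw=np.degrees(r.x[2])%180
    for j in(yaw-90,yaw+90): print(j,bot.solve_ik([*r.x[:2],.2],down(j)))
    for z in(.03,):
        for a in(-27.65,152.35): print("cradle",a,bot.solve_ik([.5397,.1654,.06],down(a)))
    for a in np.arange(-180,180,45): print("key",a,bot.solve_ik([.592,.2675,.078],down(a)))
E
python3 e.py
```

```text
Traceback (most recent call last):
  File "e.py", line 23, in <module>
    r=fit({n:I[n] for n in N},(.5715,-.198)); print(N,r.x[:2],np.degrees(r.x[2])%180,r.fun)
  File "e.py", line 17, in fit
    r=minimize(cost,[*x0,y],method="Nelder-Mead",options=dict(initial_simplex=[[*x0,y],[x0[0]+.005,x0[1],y],[x0[0],x0[1]+.005,y],[*x0,y+.3]]))
  File "e.py", line 14, in cost
    return -sum(np.sqrt(((smp(n,silh(n,*q,.9))-smp(n,silh(n,*q,1.1)))**2).sum(0)).mean() for n in ims)
            ~~~^^^^^^^^^^^^^^^^^^^^^^^^^^^^^^^^^^^^^^^^^^^^^^^^^^^^^^^^^^^^^^^^^^^^^^^^^^^^^^^^^^^^^^^
  File "e.py", line 14, in <genexpr>
    return -sum(np.sqrt(((smp(n,silh(n,*q,.9))-smp(n,silh(n,*q,1.1)))**2).sum(0)).mean() for n in ims)
                                ~~~~^^^^^^^^^
  File "e.py", line 9, in silh
    p=proj(n,(S*A)@R.T+T); m=p.mean(0); return m+(p-m)*k
  File "h.py", line 12, in proj
    K,d,r,t=cam(n); return cv2.projectPoints(np.array(P,float).reshape(-1,1,3),r,t,K,d)[0].reshape(-1,2)
            ~~~^^^
  File "h.py", line 4, in cam
    c=bot.calibration(n); f=240/np.tan(np.radians(c["vertical_fov"]/2))
ValueError: time passes only in moves, steps and waits
```

```bash
sed -i 's/^def cam/import functools\n@functools.cache\ndef cam/' h.py; python3 e.py
```

```text
['top'] [ 0.57125317 -0.19805259] 37.53964816631696 -35.33102976111278
['side'] [ 0.57398526 -0.19357687] 110.78059361683447 -38.04360783439973
['top', 'side'] [ 0.57142781 -0.19733037] 40.611513789135586 -69.32866138438031
-49.388486210864414 [-2.57004772e+01  1.15592925e+01  9.69400203e+01 -2.54444375e-14
  7.15006872e+01  2.36880090e+01]
130.61151378913559 None
cradle -27.65 [ 9.91503179e+00  1.70760244e+01  1.07138365e+02 -2.54444375e-14
  5.57856107e+01  3.75650318e+01]
cradle 152.35 [ 9.91503179e+00  1.70760244e+01  1.07138365e+02 -2.54444375e-14
  5.57856107e+01 -1.42434968e+02]
key -180 None
key -135 None
key -90 [ 1.81303865e+01  2.45370565e+01  9.46226554e+01 -2.54444375e-14
  6.08402881e+01  1.08130386e+02]
key -45 [ 1.81303865e+01  2.45370565e+01  9.46226554e+01 -2.54444375e-14
  6.08402881e+01  6.31303865e+01]
key 0 [ 1.81303865e+01  2.45370565e+01  9.46226554e+01 -2.54444375e-14
  6.08402881e+01  1.81303865e+01]
key 45 [ 1.81303865e+01  2.45370565e+01  9.46226554e+01 -2.54444375e-14
  6.08402881e+01 -2.68696135e+01]
key 90 [ 1.81303865e+01  2.45370565e+01  9.46226554e+01 -2.54444375e-14
  6.08402881e+01 -7.18696135e+01]
key 135 [ 1.81303865e+01  2.45370565e+01  9.46226554e+01 -2.54444375e-14
  6.08402881e+01 -1.16869614e+02]
```

Run:
```python
from h import *
x,y=.5715,-.1975; R=down(-62)
bot.move_pose([x,y,.25],R); bot.move_l([x,y,.09],max_speed=.2); bot.move_l([x,y,.010],max_speed=.08)
print("open z/F",bot.get_ee_pos(),bot.get_wrist_force(),bot.get_finger_gap())
im=[bot.camera("side")[130:205,300:400]]
bot.close_gripper(); bot.pause(.2); print("closed",bot.get_finger_gap(),bot.get_wrist_force())
im.append(bot.camera("side")[130:205,300:400])
bot.move_l([x,y,.03],max_speed=.05); bot.move_l([x,y,.3],max_speed=.2)
bot.pause(.3); print("lifted",bot.get_finger_gap(),bot.get_wrist_force(),bot.get_ee_pos(),bot.get_t())
s=bot.camera("side"); p=proj("side",[[x,y,.32]])[0].astype(int); im.append(s[max(0,p[1]-38):max(0,p[1]-38)+75,p[0]-50:p[0]+50])
im=[cv2.resize(i,(400,300),interpolation=cv2.INTER_CUBIC) for i in im]
t=bot.camera("top"); p=proj("top",[[x,y,.32]])[0].astype(int); im.append(cv2.resize(t[p[1]-38:p[1]+37,p[0]-50:p[0]+50],(400,300)))
cv2.imwrite("pics/grasp.png",np.vstack([np.hstack(im[:2]),np.hstack(im[2:])]))
```

```text
open z/F [ 0.57218329 -0.19780367  0.0107085 ] [-0.18518153  0.3190782   0.7484    ] 0.08538986351010741
closed 0.040881651957546276 [ 1.58260458 -2.84598714  4.372771  ]
lifted 0.04087769014152393 [-0.02990981 -0.35339905 -0.39876125] [ 0.57126409 -0.197432    0.29925031] 7.4333
```

View pics/grasp.png

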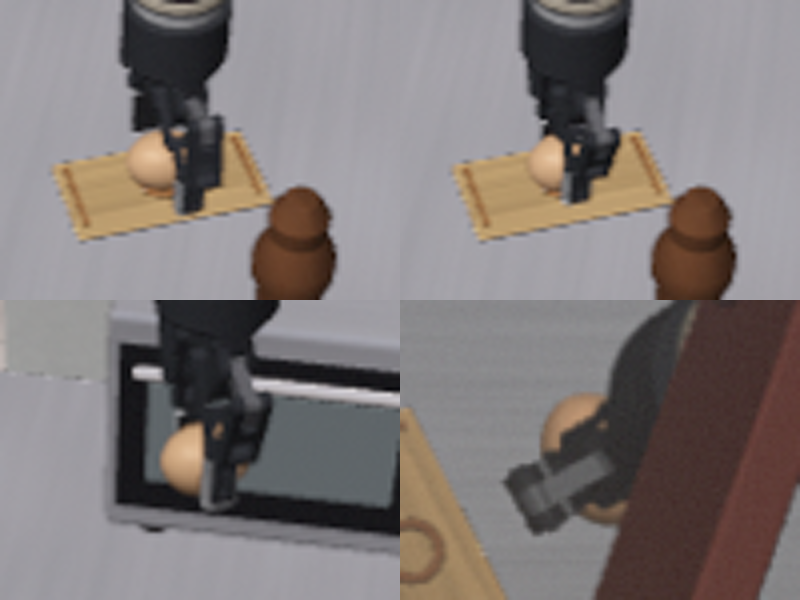

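```bash
cat > held.py <<'E'
from h import *
import e
def sil3(n,T,yaw):
    K,d,r,t=cam(n); o,_=ray(n,[[0,0]]); c,s=np.cos(yaw),np.sin(yaw); R=np.array([[c,-s,0],[s,c,0],[0,0,1]]); A=np.array([.0285,.022,.022])
    v=(R.T@(o-T))/A; L=np.linalg.norm(v); v/=L; u=np.cross(v,[0,0,1.]); u/=np.linalg.norm(u); w=np.cross(v,u)
    a=np.linspace(0,2*np.pi,180)[:,None]; return proj(n,((v/L+np.sqrt(1-1/L**2)*(np.cos(a)*u+np.sin(a)*w))*A)@R.T+T)
if __name__=="__main__":
    T=bot.get_ee_pos(); R=bot.get_eef_rot(); yaw=np.arctan2(R[1,0],R[0,0]); C=T-R[:,1]*.019; print(T,np.degrees(yaw)%180)
    out=[]
    for n in("top","side"):
        im=bot.camera(n); P=sil3(n,C,yaw); c=P.mean(0); b,g,r=[im[...,k].astype(float) for k in range(3)]
        m=((r>1.25*b)&(r>90)&(r<1.9*b+60)&(g>.62*r)).astype(np.uint8)
        yy,xx=np.mgrid[:480,:640]; m[(xx-c[0])**2+(yy-c[1])**2>20**2]=0
        p=np.argwhere(m)[:,::-1].astype(float)
        ax=(proj(n,[C+R[:,0]*.01])-proj(n,[C]))[0]/10; up=(proj(n,[C+[0,0,.01]])-proj(n,[C]))[0]/10
        for nm,v in(("long",ax),("up",up)):
            s=np.linalg.norm(v); q=v/s; print(n,nm,"px/mm",s.round(3),"mask",np.percentile((p-c)@q,[1,99]).round(2),"pred",((P-c)@q).min().round(2),((P-c)@q).max().round(2))
        x0,y0=int(c[0])-33,int(c[1])-33; cr=cv2.resize(im[y0:y0+66,x0:x0+66],(396,396),interpolation=cv2.INTER_CUBIC)
        cv2.polylines(cr,[np.round((P-[x0,y0]+.5)*6).astype(int)],True,(0,255,0),1); mm=cv2.resize(m[y0:y0+66,x0:x0+66]*255,(396,396)); out.append(np.vstack([cr[:],cv2.cvtColor(mm,8)[:200]*0+cv2.resize(cv2.cvtColor(mm,8),(396,200))]))
    cv2.imwrite("pics/held.png",np.hstack(out))
E
python3 held.py
```

```text
[ 0.57142458 -0.19746619  0.29965625] 28.000506333771824
top long px/mm 0.615 mask [-16.87  14.78] pred -17.39 17.64
top up px/mm 0.244 mask [-11.94   6.38] pred -13.86 13.98
side long px/mm 0.38 mask [-10.84   6.4 ] pred -11.17 11.28
side up px/mm 0.339 mask [-8.21  8.13] pred -9.24 9.28
```

View pics/held.png

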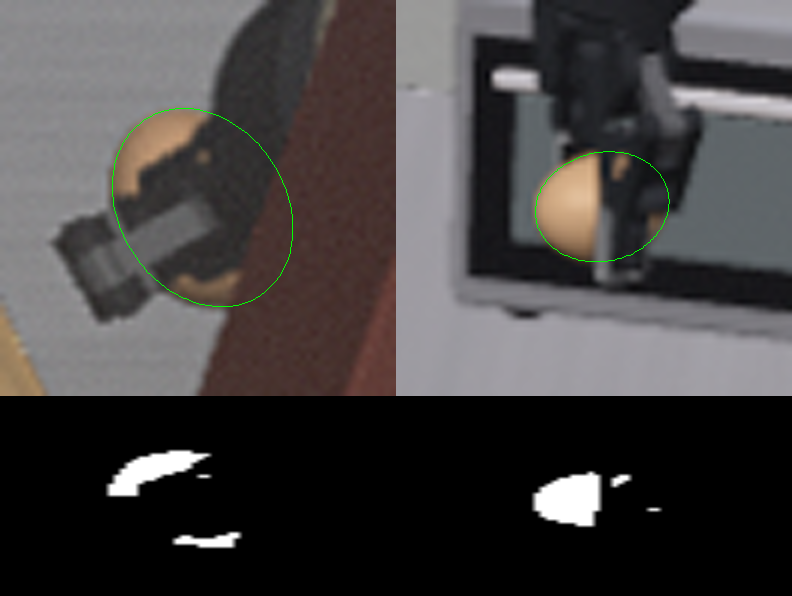

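Run:
```python
from h import *
px=(np.array([(290,216),(361,252)],float)+.5)/4-.5+[200,195]
w=at_z("top",px,.055)[:,:2]; d=w[0]-w[1]; print("wires",w,w.mean(0),"sep",np.hypot(*d),"yaw",np.degrees(np.arctan2(d[1],d[0]))-90)
c=(w.mean(0)+[.5397,.1654])/2; print("use",c)
R=down(-27.65)
bot.move_pose([*c,.3],R); bot.move_l([*c,.11],max_speed=.2); bot.move_l([*c,.068],max_speed=.08); bot.pause(.3)
f0=np.array(bot.get_wrist_force()); print(f0,bot.get_finger_gap())
z=.068
while z>.0465:
    z-=.0015; bot.move_l([*c,z],max_speed=.03); bot.pause(.15); f=np.array(bot.get_wrist_force())-f0
    print(round(z,4),f.round(2),bot.get_ee_pos()[2].round(4))
    if f[2]>2.5: break
im=[]
for n,r in(("side",100),("top",100)):
    a=bot.camera(n); p=proj(n,[[*c,.07]])[0].astype(int); im.append(cv2.resize(a[p[1]-40:p[1]+40,p[0]-40:p[0]+40],(400,400),interpolation=cv2.INTER_CUBIC))
cv2.imwrite("pics/place.png",np.hstack(im)); print(bot.get_t())
```

```text
wires [[0.55018004 0.18638841]
 [0.53074221 0.14861177]] [0.54046112 0.16750009] sep 0.04248416449725277 yaw -27.227913770550224
use [0.54008056 0.16645005]
[-0.14846559  0.81300648  0.19155259] 0.0408115893977451
0.0665 [-0.11 -1.7  -0.58] 0.0665
0.065 [ 0.44 -1.   -0.26] 0.065
0.0635 [ 0.71 -0.2   0.12] 0.0635
0.062 [ 0.74 -1.36 -0.55] 0.062
0.0605 [-0.66 -0.71 -1.26] 0.0605
0.059 [ 0.5  -0.38 -1.31] 0.059
0.0575 [-0.18 -1.13 -1.25] 0.0575
0.056 [ 0.59 -1.35 -1.56] 0.056
0.0545 [-0.32 -0.61 -1.93] 0.0545
0.053 [-1.26 -1.77  2.38] 0.0534
0.0515 [-3.07 -2.76  7.98] 0.0527
15.575
```

View pics/place.png

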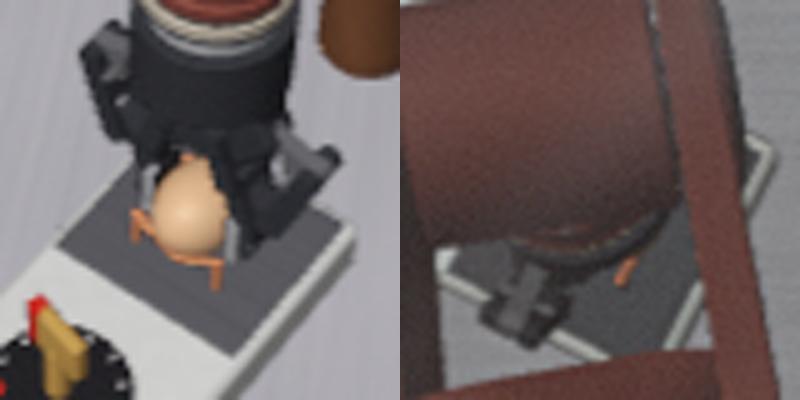

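```bash
cat > wind.py <<'E'
from h import *
K=np.array([.592,.268]); Z=.079
def stroke(a,b,step=15,stop=None,c=K):
    n=max(1,int(np.ceil(abs(b-a)/step)))
    for y in np.linspace(a,b,n+1)[1:]:
        bot.move_pose([*c,Z],down(y)); bot.pause(.03); f=np.array(bot.get_wrist_force()); t=np.array(bot.get_torque())
        print(round(y,1),"F",f.round(1),"T",t.round(2),"gap",round(bot.get_finger_gap(),4),flush=True)
        if np.abs(f).max()>30 or (stop and abs(t[2])>stop): print("STOP"); return y
    return b
E
python3 - <<'E'
from wind import *
p=bot.get_ee_pos(); bot.let_go(); bot.pause(.2); print(bot.get_wrist_force())
bot.move_l([p[0],p[1],.14],max_speed=.1)
bot.move_l([p[0],p[1],.25],max_speed=.25); bot.move_pose([*K,.25],down(47.5))
im=[]
a=bot.camera("side"); q=proj("side",[[.565,.214,.06]])[0].astype(int); im.append(cv2.resize(a[q[1]-50:q[1]+50,q[0]-60:q[0]+60],(480,400),interpolation=cv2.INTER_CUBIC))
bot.move_l([*K,Z],max_speed=.15); bot.pause(.1); f0=np.array(bot.get_wrist_force()); print("down",f0,bot.get_torque())
b=bot.camera("side"); im.append(cv2.resize(b[q[1]-75:q[1]+25,q[0]-50:q[0]+20],(280,400),interpolation=cv2.INTER_CUBIC))
bot.close_gripper(); bot.pause(.2); print("closed",bot.get_finger_gap(),bot.get_wrist_force(),bot.get_torque(),bot.get_ee_pos(),bot.get_t())
stroke(47.5,32.5,7.5)
cv2.imwrite("pics/key.png",np.hstack(im)); print(bot.get_t())
E
```

```text
[ 0.38446361 -0.00232093 -0.10234789]
down [-0.40341244 -0.81230335  0.38521364] [-0.00113576 -0.03075091 -0.04907072]
closed 0.008092477918821698 [0.05622386 0.61654968 0.61240041] [ 0.13349917  0.00020518 -0.03927596] [0.59210373 0.26815443 0.07913378] 21.3833
40.0 F [0.  1.4 0.5] T [ 0.22 -0.11 -0.04] gap 0.0087
32.5 F [ 1.   2.6 -0.6] T [ 0.37 -0.24 -0.  ] gap 0.0082
21.95
```

View pics/key.png

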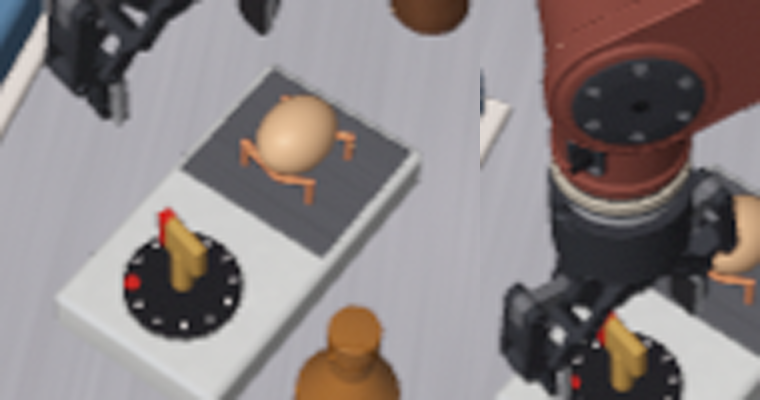

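Run:
```python
from wind import *
y=stroke(32.5,-100,20)
print("t",bot.get_t()); b=bot.camera("side"); cv2.imwrite("pics/s1.png",b)
bot.let_go(); bot.pause(.1); print(bot.get_wrist_force(),bot.get_torque())
bot.move_l([*K,.17],max_speed=.25)
bot.move_pose([*K,.17],down(80)); 
c=bot.camera("side"); t=bot.camera("top")
q=proj("side",[[*K,.08]])[0].astype(int); r=proj("top",[[*K,.08]])[0].astype(int)
z=lambda i,p:cv2.resize(i[p[1]-35:p[1]+35,p[0]-35:p[0]+35],(390,390),interpolation=cv2.INTER_CUBIC)
cv2.imwrite("pics/k1.png",np.hstack([z(c,q),z(t,r)])); print(bot.get_t(),bot.get_qpos())
```

```text
13.6 F [ 3.3  3.  -1.3] T [ 0.6  -0.58 -0.02] gap 0.0079
-5.4 F [ 5.1  4.6 -3. ] T [ 0.64 -0.71 -0.07] gap 0.0078
-24.3 F [ 5.5  3.7 -3. ] T [ 0.65 -0.89 -0.08] gap 0.0083
-43.2 F [ 6.3  3.6 -2.3] T [ 0.52 -1.   -0.03] gap 0.008
-62.1 F [ 7.6  3.  -3.9] T [ 0.4  -1.1  -0.09] gap 0.0079
-81.1 F [ 6.8  1.5 -3.7] T [ 0.28 -1.12 -0.08] gap 0.0081
-100.0 F [ 7.3  0.4 -3.2] T [ 0.07 -1.12 -0.02] gap 0.008
t 25.1
[ 0.27983737 -0.32770929  0.14277796] [ 0.01388041 -0.03694314  0.00042011]
29.2417 [ 1.81735620e+01  1.85038753e+01  9.17816618e+01 -1.15250728e-03
  6.97188033e+01 -6.18193797e+01]
```

View pics/k1.png

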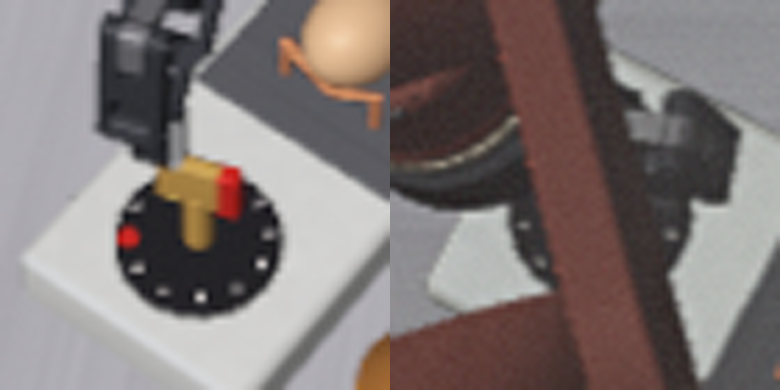

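Run:
```python
from wind import *
bot.move_l([*K,Z],max_speed=.2); bot.close_gripper(); bot.pause(.2); print("closed",bot.get_finger_gap(),bot.get_wrist_force(),bot.get_torque(),bot.get_t())
y=stroke(80,-70,20)
y=stroke(y,-88,1.5,stop=.45)
print(y,bot.get_t()); b=bot.camera("side")
q=proj("side",[[*K,.1]])[0].astype(int); cv2.imwrite("pics/k2.png",cv2.resize(b[q[1]-35:q[1]+35,q[0]-35:q[0]+35],(420,420),interpolation=cv2.INTER_CUBIC))
```

```text
closed 0.008350408305166306 [-2.13778412 -2.96197014  5.4939955 ] [-0.54960738  0.33060022  0.01713246] 30.7417
61.2 F [-1.7 -2.7  5.4] T [-0.43  0.28 -0.02] gap 0.0081
42.5 F [-1.3 -2.   5.5] T [-0.36  0.22 -0.01] gap 0.0082
23.8 F [-0.4 -1.5  4.6] T [-0.22  0.07  0.02] gap 0.0084
5.0 F [ 0.8 -0.1  4.6] T [-0.14 -0.22  0.06] gap 0.0078
-13.8 F [ 3.5 -1.   4. ] T [-0.06 -0.55  0.08] gap 0.0082
-32.5 F [ 5.1 -0.1  4. ] T [-0.12 -0.76 -0.05] gap 0.008
-51.2 F [ 5.4 -1.   3.1] T [-0.18 -0.79  0.01] gap 0.0083
-70.0 F [ 6.5 -1.5  3.1] T [-0.34 -0.85 -0.02] gap 0.0083
-71.5 F [ 5.9 -1.5  2.9] T [-0.28 -0.84  0.06] gap 0.0079
-73.0 F [ 5.9 -2.1  3.8] T [-0.35 -0.82  0.06] gap 0.0081
-74.5 F [ 6.1 -2.   2.5] T [-0.33 -0.84  0.08] gap 0.008
-76.0 F [ 6.4 -1.9  1.9] T [-0.35 -0.84  0.02] gap 0.0079
-77.5 F [ 4.8 -1.7  2.4] T [-0.41 -0.85  0.05] gap 0.008
-79.0 F [ 6.2 -2.5  2.9] T [-0.35 -0.9   0.09] gap 0.0081
-80.5 F [ 5.9 -2.2  2.7] T [-0.35 -0.86  0.42] gap 0.0082
-82.0 F [ 5.6 -1.5  3.4] T [-0.34 -0.86  0.85] gap 0.0079
STOP
-82.0 36.5417
```

Run:
```python
from wind import *
bot.let_go(); bot.pause(.2); bot.move_l([*K,.3],max_speed=.2); bot.movej([-60,12,92,0,75,0]); bot.pause(.3)
im=[]
for n in("top","side"):
    a=bot.camera(n); q=proj(n,[[.565,.214,.06]])[0].astype(int); im.append(cv2.resize(a[q[1]-55:q[1]+55,q[0]-65:q[0]+65],(400,338),interpolation=cv2.INTER_CUBIC))
    d=cv2.absdiff(a,cv2.imread(f"pics/{n}0.png")).max(2); im.append(cv2.resize(d,(400,250)))
cv2.imwrite("pics/fin.png",np.vstack([np.hstack(im[::2]),np.hstack([cv2.cvtColor(i,8)*2 for i in im[1::2]])]))
print(bot.get_t(),bot.get_wrist_force(),bot.get_ee_pos())
```

```text
42.0167 [ 0.25059417 -0.34960448 -0.76263695] [ 0.37379712 -0.50711513  0.24001291]
```

View pics/fin.png

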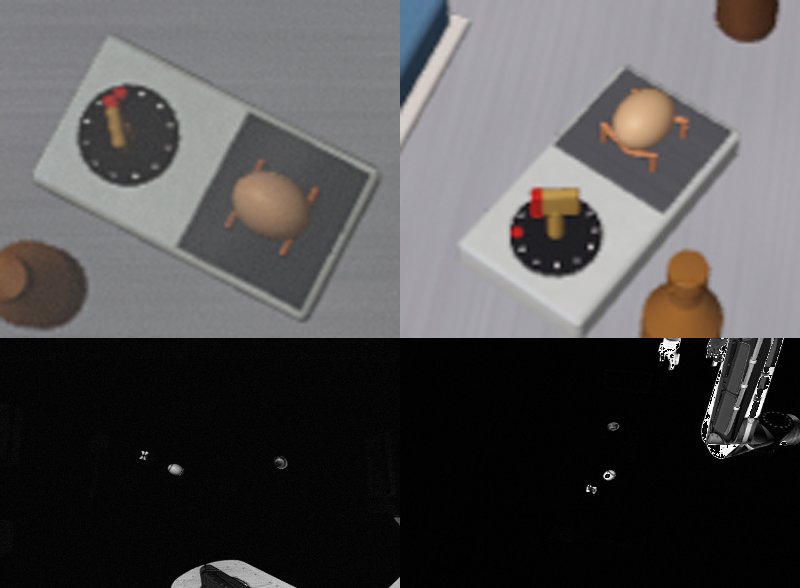

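The final picture shows the egg lying lengthwise on both wires (top crop, about 270,203). The red end of the key is at the red dot (about 115,97). The difference images show that only the egg, the key and the arm have changed.

```bash
python3 -c "
from rig import bot
print(bot.get_t()); bot.hand_in()"
```

```text
42.0167
the job is handed in; nothing more can be done
```

The egg is in the wire cradle, the timer key is wound to its stop, and I handed the job in at 42 s of the 70 s allowed.

- **Egg:** I lifted it off the spoon rest across its short axis. I then lowered it into the cradle in 1.5 mm steps until the wrist force rose by about 8 N, with the egg at the expected height, and only then let go.
- **Key:** I wound it clockwise in two strokes with one regrip. The second stroke met the stop at about −79° tool angle, against −78.4° predicted. There the torque rose from about 0.1 to 0.85 N m.
- **Last checks:** Both cameras show the egg lying lengthwise on the wires and the red end of the key at the red dot. Compared with the starting pictures, only the egg, key and arm have moved. The gripper is open and well clear, with the wrist force about zero.
- **Disagreements:**
  - The egg's starting direction came out between 25° and 40° depending on the camera fit (the side view alone was poorer still). I used 28°, and the check of the held egg matched that.
  - The gripper read 41 mm across the 44 mm egg and 8 mm across the 9 mm key, which I put down to soft pads.
  - The wrist torque reading was too noisy to show the spring's resistance, but it did show the stop clearly.

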